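Take a clean dummy from the drying rack with tongs

ROBOT

A 7-joint arm with a two-finger parallel gripper is mounted at the origin on the work surface. World frame = base frame: x ahead of the robot, y to its left, z up, the work surface at z = 0. Lengths are in m, angles in rad, forces in N, time in s.
With the tool pointing down it reaches from about 0.4 to 0.85 m from the base axis. Payload 10.4 kg.
Tool frame: the origin (TCP) lies midway between the tips of the shut fingers; the grasp point (between the pads) lies 19 mm behind it; z points along the fingers, x is the direction in which the jaws open and shut, and the axes are right-handed (so a half turn about z gives the same grasp; the last joint's range is limited). The gripper opens to 87 mm and grips with 3 to 60 N. Pads are 19 mm wide; open, the fingers measure 117 mm over their backs; the gripper's body (75 mm by 190 mm) begins 51 mm behind the grasp point.
Start: joints at [-1.27, 0.332, -0.065, 1.46, 0.022, 1.35, -0.088], TCP at [0.199, 0.593, 0.223] pointing down, gripper open.
Joint ranges: [-2.6, 2.6], [-0.5, 2.12], [-1.47, 1.34], [0.16, 2.42], [-1.27, 4.41], [0.06, 2.06], [-2.6, 2.6]. Speed limits (rad/s): [2.22, 2.22, 2.79, 2.79, 3.14, 3.14, 3.14].

INTERFACE

Orientations are given as a unit quaternion [x, y, z, w].
In Python, from workcell import manip, cams gives the robot as it stands. The module is installed in compiled form; this text tells all that it offers.
- The arm moves only by the tool apply_moves, never from a script. Its argument "moves" is a list of rows, each a list of 5 numbers: the shift along the tool's x, y, z in mm, then the turn about the tool's z in rad, then the closure, from 0 (fully open) to 1 (shut). In form: [[tx, ty, tz, yaw, gripper], ...]. A call has 1 to 20 rows; each row is the pose to reach, as a shift and turn from the pose commanded when the call began, along the tool's axes at that moment; what a row does not reach only later rows make up. A row lasts 1/8 s, in which the tool goes at most 62.5 mm and 10.7 degrees, less where a joint would pass 70% of its speed; a pose out of reach is approached as far as the arm can. A call with a gripper value outside its range is refused whole. The fingers move at their own pace and stop on an object; "squeeze" is the grip in N (left out, the last holds). Time passes only in rows, so rows that repeat a pose let the fingers close. It gives the time, the measured TCP pose, the force and the opening at its end, in the units of the state.
- manip.get_state(): the state, without advancing time (a new reading comes with each control period).
- cams.read_camera(name): name is "side" or "top"; returns the picture (384x512x3 uint8, blue, green, red); there is no depth.
- cams.get_calibration(name): a dict with "K" (3x3 intrinsics, pixels), "k1" (the pictures are not rectified: a ray, as slopes to the right and down, at radius r is drawn at 1 + k1 r^2 times it, then the intrinsics apply), "rvec" (rotation vector, rad) and "tvec" (3), from world to camera coordinates, as OpenCV has them. Camera axes: x right, y down, z forward; pixel columns grow to the right and rows downward; lengths in m; the calibration is good to about 2 mm. A picture is of the moment at which its call begins. get_calibration takes no time and is no camera call.
- manip.finish_job(): hands the job in, once; it reports no verdict.
The state is a dict: "clock": time; "joint_positions": joint angles; "qvel": joint speeds; "effort": joint torques, N m; "position": TCP position; "eef_rot": TCP orientation; "force": force on the tool from outside, world axes, zero at the start; "ft_torque": the same for the moment, N m; "gripper_width": finger opening in m.
Only numpy, scipy, OpenCV 4.12 (cv2) and the standard library are available. Lean on these libraries where they do the work, as an engineer would, in place of code of your own. Each camera call takes 0.05 s, during which the arm holds its last target. There are 200 camera calls.

TASK

Take the mint-green tongs out of their blue caddy, close them on the button of the orange dummy in the drying rack and lift it out, without the gripper or arm ever touching a dummy. Finish while still holding it in the tongs, upright and still, over the middle of the small white dish and about 10 cm above it; do not put it down or let go. Leave the other two dummies and everything else on the dresser where they are.

Things in the scene. Friction and masses are not known exactly. Their poses are not given: they have to be found in the camera images.
- tongs: mint-green spring tongs, 125 mm tall, about 90 g, upright and open in the caddy, head up. Origin midway between the lower ends of the tips, z up to the head, y the way the arms open and close. Grey tip pads: 14 mm wide (x), 18 mm tall, 5 mm thick; 58 mm apart inside when open, 12 mm at the closed stop (tip ends change height under 3 mm). Tips open again if the squeeze eases.
- tongs_grip (a point): where to squeeze the tongs: on their centre line, 85 mm above the origin. Two grip plates, 16 mm wide (x), z = 60 to 110 mm over the origin; outer faces when open 53 mm apart here, 60 mm at the lower ends, parallel and 44 mm apart at a 26 mm tip gap. Spring: about 2 N per finger starts closing, 4.5 N at 26 mm gap; each further N gives about 0.3 N at the tips.
- tongs_head (a point): top centre of the tongs' head, 125 mm above the origin. The head is 34 mm (y) by 16 mm (x) by 10 mm tall; the arms hinge in it 118 mm above the origin, 10 mm either side of centre.
- tong_left (a joint): closing angle of each tongs arm (both move together), rad: 0 fully open (tips 58 mm apart), 0.14 tips 26 mm apart with the plates parallel, 0.2 closed stop (tips about 12 mm apart).
- caddy: fixed pastel-blue open box that holds the tongs, 30 mm (x) by 84 mm (y) by 45 mm tall, walls 4 mm, on a 50 by 104 mm foot; the tongs stand on its inner floor 4 mm above the dresser. Origin at the centre of its underside; the tongs' y lies along its y. It may be on the left or on the right of the rack.
- rack: fixed drying rack: white plate 80 mm (x) by 240 mm (y), 8 mm thick, top 50 mm above the dresser, on two end legs, open below, with three 28 mm holes in a row along y, 75 mm apart. Origin at the centre of its underside.
- dummy_orange: the orange dummy (pacifier) in the rack, bulb down: round shield 42 mm across, 4 mm thick, lying on the rack; on it an upright round button 26 mm across, 18 mm tall, for the tongs to pinch; below, a 12 mm neck and 18 mm bulb reach 28 mm under the shield. Origin: centre of the shield's underside, z up. About 20 g, rigid. In any of the three holes.
- dummy_white: the white dummy (pacifier) in the rack, bulb down: round shield 42 mm across, 4 mm thick, lying on the rack; on it an upright round button 26 mm across, 18 mm tall. Same shape and origin as the orange one. Leave it.
- dummy_blue: the blue dummy (pacifier) in the rack, bulb down: round shield 42 mm across, 4 mm thick, lying on the rack; on it an upright round button 26 mm across, 18 mm tall. Same shape and origin as the orange one. Leave it.
- dish: fixed small round white dish, 110 mm across, 14 mm tall, on the dresser on the other side of the rack from the caddy. Origin at the centre of its underside.
- monitor: white ball-headed monitor camera on a stand, 127 mm tall, foot 80 mm across, at the back; origin at the centre of its underside. Leave it.
- jar: glass jar with a closed aluminium lid, 76 mm across, 111 mm tall, at the back; origin at the centre of its underside. Leave it.
- rattle: yellow rattle lying down, 160 mm long, 44 mm across at the larger end, at the back; origin under its handle. Leave it.
- bottle: baby bottle with mint collar and white cap, 60 mm across, 172 mm tall, at the back; origin at the centre of its underside. Leave it.
Things that resemble listed ones, but are neither listed nor needed, are in the scene too. Leave any pink look-alike of the dummy_orange alone. There is more than one size of the tongs; the job needs the smaller.

How it is judged:
On the way, in this order (a step that is already met when the one before it is completed fails the run):
1. the tongs are gripped and lifted clear of the caddy, still holding nothing (z of tongs in the frame of caddy above 0.05 m and contact force between the fingers and tongs above 0.5 N and contact force between tongs and dummy_orange below 0.05 N), for 0.2 s.
2. the orange dummy is lifted out of the rack in the tongs (height (world z) of dummy_orange above 0.085 m and contact force between tongs and dummy_orange above 0.2 N and contact force between the fingers and tongs above 0.5 N), for 0.2 s.
At the end, for the whole second after the job is handed in: orange dummy gripped by the tongs in the fingers, its shield within 35 mm of the dish's centre in plan, 70 to 190 mm above the dresser, within 0.4 rad of upright, under 0.03 m/s, touching neither dish nor robot; other dummies, monitor, jar, rattle, bottle moved under 20 mm (z of dummy_orange in the frame of dish between 0.07 and 0.19 m and horizontal distance between dummy_orange and dish below 0.035 m and angle between dummy_orange's own z axis and vertical below 0.4 rad and linear speed of dummy_orange below 0.03 m/s and contact force between tongs and dummy_orange above 0.2 N and contact force between the fingers and tongs above 0.5 N and contact force between each of the arm, the fingers and dummy_orange below 0.1 N and contact force between each of tongs, dummy_orange and dish below 0.1 N and distance of each of dummy_white, dummy_blue, monitor, jar, rattle, bottle from where it was at the start of the episode below 0.02 m); the arm keeps its last pose, push and grip.
It fails at once if the gripper or arm touches a dummy (contact force between any of the fingers, the arm and dummy_orange above 0.3 N or contact force between any of the fingers, the arm and dummy_white above 0.3 N or contact force between any of the fingers, the arm and dummy_blue above 0.3 N).
It fails at once if another dummy or a bystander is moved 20 mm or more (distance of any of dummy_white, dummy_blue, monitor, jar, rattle, bottle from where it was at the start of the episode above 0.02 m).
It also fails if it takes over 54 s, if anything falls off the work surface, if the arm or the gripper's body presses on something with over 40 N, if the wrist force passes 120 N, or if a joint passes its speed limit or range.

## Working session

There is one attempt and no reset: what is moved stays moved. The work goes in short steps, Python scripts to look and compute and a tool call to move; the robot and the scene stay as the last step left them, time stands still between calls to the robot, and variables do not carry over. Pictures are saved under pics/ and viewed, about 8 in all and at most 12, crops included, and the job is handed in when it is done.

Besides the shell and the picture viewer there is one more tool, called after "Emit:" as name(argument=value, ...), one argument or row to a line, values as JSON. apply_moves: Moves the arm, as the interface text tells. Its arguments: {"type":"object","properties":{"moves":{"type":"array","items":{"type":"array","items":{"type":"number"}}},"squeeze":{"type":"number"}},"required":["moves"]}

```bash
mkdir -p pics
cat > h.py <<'E'
import numpy as np,cv2
from workcell import manip,cams
def cal(n):
    c=cams.get_calibration(n);R=cv2.Rodrigues(np.array(c['rvec'],float))[0];return np.array(c['K'],float),float(c['k1']),R,np.array(c['tvec'],float).ravel()
def ray(n,u,v):
    K,k,R,t=cal(n);p=np.linalg.solve(K,[u,v,1.])[:2];q=p.copy()
    for _ in range(30): q=p/(1+k*(q@q))
    d=R.T@np.array([*q,1]);return -R.T@t,d/np.linalg.norm(d)
def plane(n,u,v,z):
    o,d=ray(n,u,v);return o+d*(z-o[2])/d[2]
def tri(a,b):
    (o1,d1),(o2,d2)=ray('top',*a),ray('side',*b)
    s=np.linalg.lstsq(np.c_[d1,-d2],o2-o1,rcond=None)[0];p,q=o1+s[0]*d1,o2+s[1]*d2
    return (p+q)/2,np.linalg.norm(p-q)
def proj(n,X):
    K,k,R,t=cal(n);c=R@np.asarray(X,float)+t;q=c[:2]/c[2];q=q*(1+k*(q@q));return (K@[*q,1])[:2]
E
python3 - <<'E'
from h import *
for n in('top','side'):
    cv2.imwrite(f'pics/{n}0.png',cams.read_camera(n));K,k,R,t=cal(n);print(n,K[0,0],k,-R.T@t,R[2])
s=manip.get_state();print(s['clock'],s['position'],s['eef_rot'],s['gripper_width'],s['force'])
E
```

```text
top 479.0206813311613 0.0517010458189865 [0.34730512 0.03388961 1.19436164] [ 0.19825851 -0.01395011 -0.98005049]
side 362.2243752882326 -0.09791624146935977 [ 0.2836185  -0.61842752  0.50472577] [ 0.35609564  0.79535404 -0.49051793]
0.1 [0.19874408 0.5922049  0.22184088] [ 8.11839218e-01  5.83880716e-01 -5.02186730e-04  3.76351893e-04] 0.08749867389653987 [-1.01669707  0.49827414 -0.37600972]
```

View pics/top0.png

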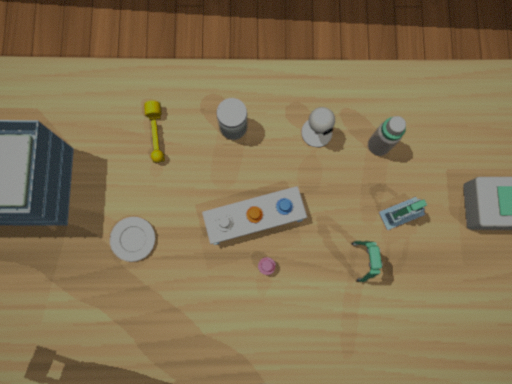

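View pics/side0.png

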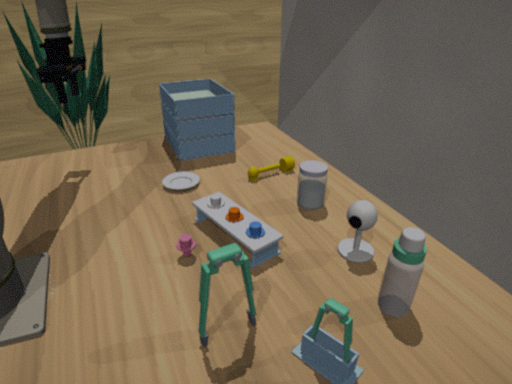

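Top: small tongs in the caddy at (417,206) for the head, large tongs standing at (370,262), orange dummy at (254,214), white (224,223), blue (285,206), pink look-alike (268,266), dish (133,239). 
Side: small tongs' head (335,308), large tongs (228,255), orange (235,214), pink (186,243). 
I choose the tongs in the blue caddy and the orange dummy in the rack's middle hole. Next is a close crop and measurements.

Run:
```python
from h import *
T=cv2.imread('pics/top0.png');S=cv2.imread('pics/side0.png')
c=lambda I,x,y,w,h,f:cv2.resize(I[y:y+h,x:x+w],(w*f,h*f),interpolation=cv2.INTER_CUBIC)
a=c(T,345,185,100,100,4);b=c(S,290,284,100,100,4);d=c(T,200,185,110,60,4)[:200,:400];e=c(S,185,185,100,50,4)
cv2.imwrite('pics/crop1.png',np.vstack([np.hstack([a,b]),np.hstack([d,e])]))
def blobs(I,lo,hi,amin=25):
    m=cv2.inRange(cv2.cvtColor(I,cv2.COLOR_BGR2HSV),lo,hi);n,l,st,ce=cv2.connectedComponentsWithStats(m)
    return [(st[i][:5].tolist(),ce[i].round(1).tolist()) for i in range(1,n) if st[i][4]>amin]
for n,I in(('top',T),('side',S)):
    print(n,'orange',blobs(I,(5,190,120),(14,255,255)))
    print(n,'mint',blobs(I,(65,90,60),(85,255,255)))
    print(n,'blue',blobs(I,(100,120,120),(112,255,255)))
    print(n,'dish', [x for x in blobs(I,(0,0,150),(180,60,255)) if x[0][4]<6000])
```

```text
top orange []
top mint [([382, 119, 22, 21, 116], [388.9, 132.4]), ([498, 187, 14, 28, 355], [505.1, 199.9]), ([394, 200, 32, 18, 183], [410.4, 208.0]), ([355, 242, 26, 39, 365], [372.3, 259.0])]
top blue [([277, 199, 14, 15, 129], [283.6, 205.3])]
top dish [([217, 98, 29, 27, 612], [231.4, 110.9]), ([313, 108, 18, 18, 245], [321.4, 116.7]), ([390, 116, 16, 15, 151], [397.2, 123.2]), ([302, 120, 20, 26, 230], [309.9, 135.3]), ([16, 142, 12, 22, 63], [22.1, 152.6]), ([16, 163, 9, 21, 53], [20.1, 171.9]), ([478, 178, 18, 46, 337], [485.6, 197.8]), ([13, 180, 11, 11, 33], [18.5, 185.4]), ([202, 186, 104, 57, 2519], [251.0, 214.4]), ([13, 191, 9, 13, 37], [16.5, 197.9]), ([381, 198, 36, 23, 88], [395.9, 207.4]), ([110, 217, 44, 44, 1293], [132.1, 238.2])]
side orange []
side mint [([29, 20, 12, 27, 76], [34.9, 34.7]), ([39, 48, 7, 11, 48], [42.4, 52.7]), ([86, 66, 5, 23, 48], [88.0, 79.1]), ([394, 239, 32, 25, 356], [407.9, 254.7]), ([200, 244, 55, 94, 1293], [222.3, 276.5]), ([311, 299, 41, 63, 653], [336.8, 323.3])]
side blue [([250, 222, 11, 6, 55], [255.1, 224.7])]
side dish [([171, 91, 43, 9, 230], [190.8, 94.8]), ([300, 160, 28, 12, 265], [313.4, 165.5]), ([162, 172, 38, 17, 450], [180.6, 179.7]), ([193, 192, 90, 58, 1498], [237.3, 220.2]), ([351, 200, 25, 14, 223], [363.7, 206.1]), ([403, 227, 23, 13, 223], [413.8, 233.0]), ([338, 238, 16, 18, 199], [345.6, 245.5]), ([359, 240, 15, 15, 132], [366.2, 246.8]), ([303, 326, 10, 15, 32], [307.7, 333.7]), ([319, 328, 24, 17, 40], [330.6, 335.6]), ([293, 343, 8, 14, 61], [297.2, 350.2]), ([355, 366, 8, 11, 48], [358.1, 370.3])]
```

View pics/crop1.png

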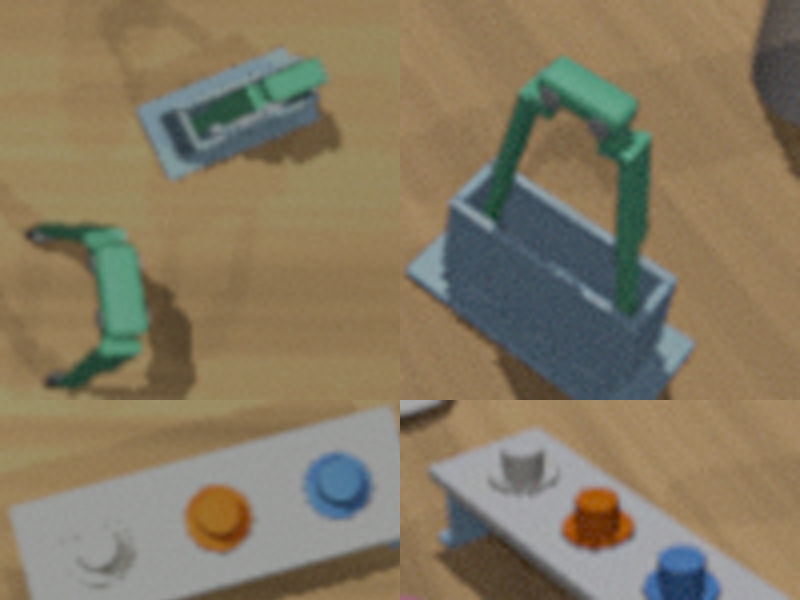

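The crop confirms it: the small tongs stand in the blue caddy (head centre top (418.6,205), side (337.7,306)), with the orange dummy in the middle hole between white and blue. Now the 3D points.

Run:
```python
from h import *
np.set_printoptions(precision=4,suppress=True)
P=lambda *a:print(*a)
P('head z.129',*tri((418.6,205),(337.7,306)))
P('orange btn z.072',*tri((255,212.3),(234.4,208.3)), 'shield',plane('top',254.6,214.4,.054), plane('side',234.2,216.3,.054))
P('blue btn',*tri((285,205.2),(255.2,224)),'sh',plane('top',284.4,206.4,.054))
P('white sh',plane('top',225.4,223.2,.054))
P('dish',*tri((132.3,238.5),(180.9,180.3)))
# head direction top & caddy foot corners from crop
f=lambda x,y:(345+x/4-.4,185+y/4-.4)
g=lambda x,y:(290+(x-400)/4-.4,284+y/4-.4)
h1,h2=plane('top',*f(267,92),.129),plane('top',*f(322,68),.129);P('head ends',h1,h2,np.linalg.norm(h1-h2),np.degrees(np.arctan2(*(h2-h1)[[1,0]])))
s1,s2=plane('side',*g(551,68),.129),plane('side',*g(631,113),.129);P('head ends side',s1,s2,np.linalg.norm(s1-s2),np.degrees(np.arctan2(*(s2-s1)[[1,0]])))
a=plane('top',*f(138,106),.003);b=plane('top',*f(283,49),.003);c=plane('top',*f(177,179),.003);P('foot',a,b,c,np.linalg.norm(a-b),np.linalg.norm(a-c),'centre',(b+c)/2,np.degrees(np.arctan2(*(b-a)[[1,0]])))
r=[plane('side',*g(*q),.045) for q in((492,160),(449,203),(632,325),(677,279))];P('rim',*r,'c',sum(r)/4,'ang',np.degrees(np.arctan2(*(r[3]-r[0])[[1,0]])))
# big tongs head
P('bigtongs head',*tri(f(121,288),(227,252)), plane('top',*f(36,233),.01),plane('top',*f(54,382),.01), plane('side',205,340,.0),plane('side',252,322,.0))
P('pink',*tri((267,265),(186,238)))
# jars
P('bottle cap',*tri((397.5,123),(412,234)),'mon',*tri((321.4,116.7),(362,214)))
P(plane('top',10,215,.2))
```

```text
head z.129 [ 0.5312 -0.3447  0.1265] 0.0005599090036245742
orange btn z.072 [0.5207 0.0247 0.0755] 0.0011214347053852866 shield [0.5195 0.0253 0.054 ] [0.5194 0.0254 0.054 ]
blue btn [ 0.539  -0.0468  0.0733] 0.000422818667506959 sh [ 0.5391 -0.0466  0.054 ]
white sh [0.4981 0.0952 0.054 ]
dish [0.4658 0.3244 0.0127] 0.00012138953063278099
head ends [ 0.5245 -0.3271  0.129 ] [ 0.5383 -0.3588  0.129 ] 0.034597304164428744 -66.4744223757215
head ends side [ 0.5224 -0.3322  0.129 ] [ 0.5357 -0.3608  0.129 ] 0.031555093973042 -65.00483230920823
foot [ 0.5363 -0.2884  0.003 ] [ 0.573  -0.3816  0.003 ] [ 0.4903 -0.3103  0.003 ] 0.10018573942646772 0.05092942108036902 centre [ 0.5317 -0.3459  0.003 ] -68.4892826099728
rim [ 0.527  -0.3002  0.045 ] [ 0.5009 -0.3114  0.045 ] [ 0.5336 -0.3855  0.045 ] [ 0.5601 -0.3766  0.045 ] c [ 0.5304 -0.3434  0.045 ] ang -66.58409982535578
bigtongs head [ 0.4129 -0.2284  0.1736] 0.0019812569380591952 [ 0.4557 -0.2195  0.01  ] [ 0.3656 -0.2265  0.01  ] [ 0.369  -0.2272  0.    ] [ 0.4558 -0.223   0.    ]
pink [ 0.3997 -0.0042  0.0485] 0.0003244299595905552
bottle cap [ 0.7102 -0.2948  0.1634] 0.004579605439101326 mon [ 0.7484 -0.1337  0.0969] 0.0063895467617203034
[0.496  0.5286 0.2   ]
```

```bash
cat >> h.py <<'E'
from scipy.spatial.transform import Rotation as Ro
def rel(targets):
    s=manip.get_state();R=Ro.from_quat(s['eef_rot']).as_matrix();p=np.array(s['position'])
    print('t',s['clock'],'pos',p.round(4),'xang',np.degrees(np.arctan2(R[1,0],R[0,0])).round(2),'w',s['gripper_width'],'F',np.round(s['force'],2),'q',np.round(s['joint_positions'],2),'z',R[:,2].round(3))
    for t in targets: print(t,(R.T@(np.array(t)-p)*1000).round(1))
E
python3 - <<'E'
from h import *
rel([(.3,.5,.33),(.43,.22,.33),(.51,-.05,.33),(.531,-.3445,.25),(.531,-.3445,.07)])
print(tri((72,148),(233,93)))
E
```

```text
t 0.1 pos [0.1987 0.5922 0.2218] xang 71.45 w 0.08749867389653987 F [-1.02  0.5  -0.38] q [-1.27  0.33 -0.06  1.46  0.02  1.35 -0.09] z [-0.    -0.001 -1.   ]
(0.3, 0.5, 0.33) [ -55.3  125.3 -108.1]
(0.43, 0.22, 0.33) [-279.4  337.7 -107.8]
(0.51, -0.05, 0.33) [-509.9  499.4 -107.5]
(0.531, -0.3445, 0.25) [-782.4  613.   -27.2]
(0.531, -0.3445, 0.07) [-782.1  613.   152.8]
(array([0.64602317, 0.39941018, 0.23060242]), np.float64(0.030846391442872663))
```

Emit:
apply_moves(
  moves=[
    [-55,125,-108,0.2,0],
    [-55,125,-108,0.4,0],
    [-55,125,-108,0.6,0],
    [-280,338,-108,0.8,0],
    [-280,338,-108,1.0,0],
    [-280,338,-108,1.2,0],
    [-280,338,-108,1.4,0],
    [-280,338,-108,1.6,0],
    [-510,499,-108,1.75,0],
    [-510,499,-108,1.9,0],
    [-510,499,-108,2.05,0],
    [-510,499,-108,2.2,0],
    [-510,499,-108,2.3,0],
    [-782,613,-28,2.416,0],
    [-782,613,-28,2.416,0],
    [-782,613,-28,2.416,0],
    [-782,613,-28,2.416,0],
    [-782,613,-28,2.416,0],
    [-782,613,-28,2.416,0],
    [-782,613,-28,2.416,0],
  ],
  squeeze=3,
)

```text
clock: 2.6
position: [0.5312, -0.3434, 0.2501]
eef_rot: [0.834, -0.552, -0.0, -0.0]
force: [0.8, 0.8, 0.0]
gripper_width: 0.087
```

Run:
```python
from h import *
rel([(.531,-.3445,.15),(.531,-.3445,.07)])
T=cams.read_camera('top');S=cams.read_camera('side')
c=lambda I,x,y,w,h,f:cv2.resize(I[y:y+h,x:x+w],(w*f,h*f))
cv2.imwrite('pics/b.png',np.hstack([c(T,352,142,130,130,3),c(S,270,224,130,130,3)]))
```

```text
t 2.6 pos [ 0.5312 -0.3434  0.2501] xang -66.98 w 0.08700520721018518 F [0.79 0.76 0.03] q [-0.11  0.42  0.84  1.43 -0.31  1.42 -0.44] z [-0.001  0.001 -1.   ]
(0.531, -0.3445, 0.15) [  1.    0.6 100.1]
(0.531, -0.3445, 0.07) [  1.    0.6 180.1]
```

View pics/b.png

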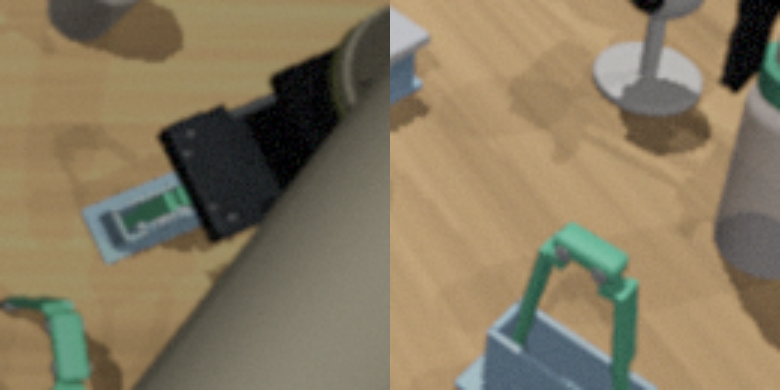

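The gripper sits above the caddy with its jaws along the tongs' y (crop shows the body lined up with the caddy). Descending to just above the head to check.

Emit:
apply_moves(
  moves=[
    [1,1,30,0,0],
    [1,1,70,0,0],
    [1,1,105,0,0],
    [1,1,110,0,0],
    [1,1,110,0,0],
  ],
)

```text
clock: 3.32
position: [0.5315, -0.3446, 0.1418]
eef_rot: [0.834, -0.551, 0.001, -0.0]
force: [0.9, -0.5, -0.4]
gripper_width: 0.0872
```

Run:
```python
from h import *
rel([(.531,-.3445,.07)])
S=cams.read_camera('side');p=np.array(manip.get_state()['position'])
print('tcp px',proj('side',p)); d=np.array([np.cos(np.radians(-67)),np.sin(np.radians(-67)),0])
print(proj('side',p+d*.0435),proj('side',p-d*.0435))
cv2.imwrite('pics/c.png',cv2.resize(S[244:384,250:420],None,fx=4,fy=4))
```

```text
t 3.325 pos [ 0.5315 -0.3446  0.1418] xang -66.9 w 0.08718058169577074 F [ 0.91 -0.47 -0.41] q [-0.08  0.5   0.79  1.58 -0.37  1.22 -0.39] z [ 0.001 -0.    -1.   ]
(0.531, -0.3445, 0.07) [-0.4  0.5 71.8]
tcp px [339.44141423 297.95485132]
[368.06783954 314.55394458] [313.23797284 282.66420675]
```

View pics/c.png

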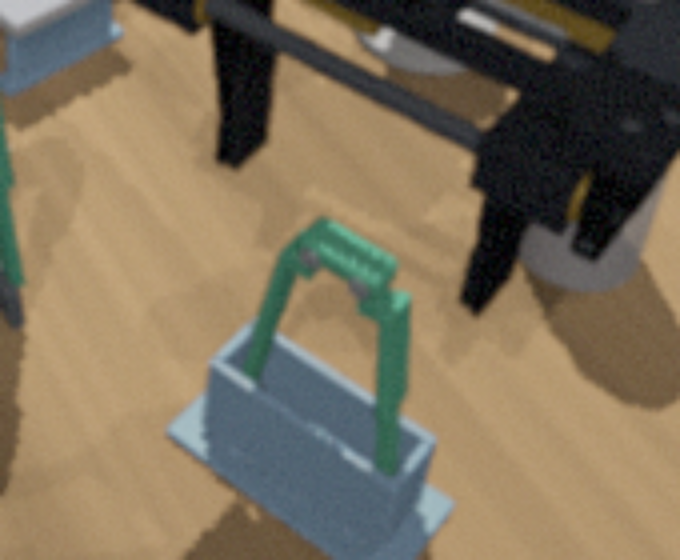

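Fingertips at (309,285) and (369,321) straddle the tongs' head (332,306) evenly. Going down and closing gently.

Emit:
apply_moves(
  moves=[
    [-0.5,0.5,25,0,0],
    [-0.5,0.5,50,0,0],
    [-0.5,0.5,70,0,0],
    [-0.5,0.5,72,0,0],
    [-0.5,0.5,72,0,0],
    [-0.5,0.5,72,0,1],
    [-0.5,0.5,72,0,1],
    [-0.5,0.5,72,0,1],
    [-0.5,0.5,72,0,1],
    [-0.5,0.5,72,0,1],
    [-0.5,0.5,72,0,1],
    [-0.5,0.5,72,0,1],
    [-0.5,0.5,72,0,1],
  ],
  squeeze=3,
)

```text
clock: 5.0
position: [0.53, -0.3449, 0.0685]
eef_rot: [0.834, -0.552, -0.0, -0.0]
force: [0.1, 0.2, -0.7]
gripper_width: 0.0444
```

Emit:
apply_moves(
  moves=[
    [0,0,0,0,0.425],
    [0,0,0,0,0.425],
    [0,0,0,0,0.425],
    [0,0,0,0,0.425],
    [0,0,-5,0,0.425],
    [0,0,-10,0,0.425],
    [0,0,-15,0,0.425],
    [0,0,-20,0,0.425],
    [0,0,-20,0,0.425],
  ],
  squeeze=5,
)

```text
clock: 6.12
position: [0.5303, -0.345, 0.089]
eef_rot: [0.834, -0.552, 0.0, -0.0]
force: [0.3, 0.2, -1.1]
gripper_width: 0.0504
```

Run:
```python
from h import *
rel([])
S=cams.read_camera('side');cv2.imwrite('pics/d.png',cv2.resize(S[244:384,250:420],None,fx=4,fy=4))
```

```text
t 6.125 pos [ 0.5303 -0.345   0.089 ] xang -66.98 w 0.05042051561440147 F [ 0.34  0.23 -1.07] q [-0.06  0.55  0.76  1.63 -0.41  1.13 -0.36] z [ 0.001 -0.    -1.   ]
```

View pics/d.png

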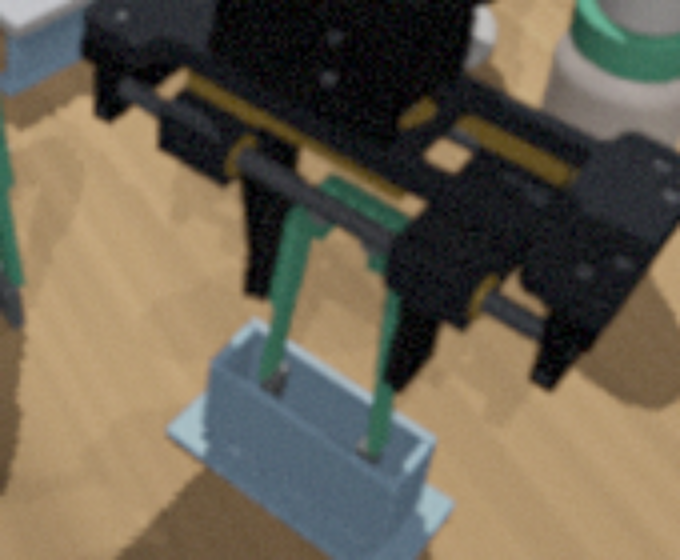

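The tongs rose with the fingers, upright, tips at (319,339) and (342,357), with no binding. Lifting clear and crossing to above the orange dummy.

Emit:
apply_moves(
  moves=[
    [0,0,-15,0,0.425],
    [0,0,-40,0,0.425],
    [0,0,-65,0,0.425],
    [0,0,-90,0,0.425],
    [0,0,-110,0,0.425],
    [0,0,-115,0,0.425],
    [-15,-6,-115,0,0.425],
    [-45,-18,-115,0,0.425],
    [-80,-32,-115,0,0.425],
    [-115,-45,-115,0,0.425],
    [-150,-59,-115,0,0.425],
    [-185,-73,-115,0,0.425],
    [-220,-86,-115,0,0.425],
    [-255,-100,-115,0,0.425],
    [-290,-114,-115,0,0.425],
    [-320,-126,-115,0,0.425],
    [-340,-133,-115,0,0.425],
    [-345,-135,-115,0,0.425],
    [-345,-135,-115,0,0.425],
    [-345,-135,-115,0,0.425],
  ],
)

```text
clock: 8.68
position: [0.5192, 0.0243, 0.2034]
eef_rot: [0.834, -0.552, 0.0, 0.0]
force: [-0.6, -0.1, -0.4]
gripper_width: 0.0502
```

Run:
```python
from h import *
rel([(.520,.025,.17),(.520,.025,.124)])
S=cams.read_camera('side');cv2.imwrite('pics/e.png',cv2.resize(S[130:270,170:310],None,fx=4,fy=4))
```

```text
t 8.675 pos [0.5192 0.0243 0.2034] xang -67.06 w 0.050172710405464796 F [-0.62 -0.11 -0.38] q [-0.77  0.11  0.69  1.8  -0.08  1.26 -1.23] z [-0. -0. -1.]
(0.52, 0.025, 0.17) [-0.3 -1.  33.4]
(0.52, 0.025, 0.124) [-0.3 -1.  79.4]
```

View pics/e.png

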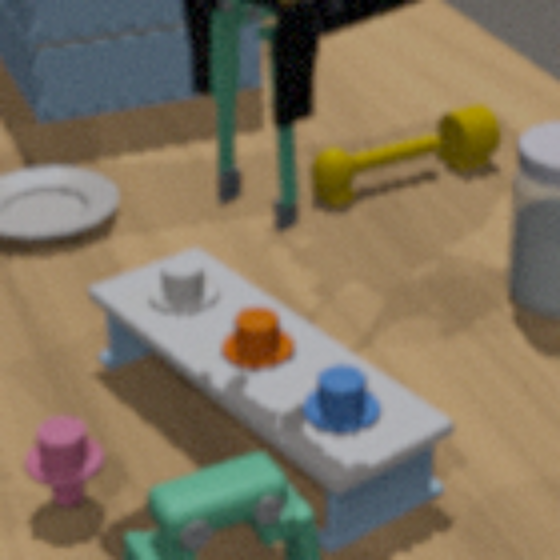

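Run:
```python
from h import *
a=plane('side',226.8,179.1,.139);b=plane('side',240.9,185.9,.139);print(a,b,(a+b)/2,np.linalg.norm(a-b))
for z in(.136,.139,.142): print(proj('side',(.5192,.0243,z)))
```

```text
[0.51281546 0.04828661 0.139     ] [0.52958075 0.00729897 0.139     ] [0.52119811 0.02779279 0.139     ] 0.0442838775079145
[233.46642597 184.55266069]
[233.43474402 183.31814829]
[233.40299333 182.07899186]
```

Tips (centre-to-centre 44 mm, so about 39 mm inside) are centred over the button to within about 1–2 mm. Lowering part-way for a near check.

Emit:
apply_moves(
  moves=[
    [0,-1,15,0,0.425],
    [0,-1,35,0,0.425],
    [0,-1,50,0,0.425],
    [0,-1,56,0,0.425],
    [0,-1,56,0,0.425],
    [0,-1,56,0,0.425],
  ],
)

```text
clock: 9.48
position: [0.5206, 0.0258, 0.1481]
eef_rot: [0.834, -0.552, 0.0, -0.0]
force: [0.0, -0.3, -1.2]
gripper_width: 0.0502
```

Run:
```python
from h import *
rel([(.520,.025,.124)])
S=cams.read_camera('side');T=cams.read_camera('top');cv2.imwrite('pics/f.png',np.hstack([cv2.resize(S[175:245,200:270],None,fx=8,fy=8,interpolation=cv2.INTER_CUBIC)]))
```

```text
t 9.475 pos [0.5206 0.0258 0.1481] xang -66.98 w 0.05019914390538226 F [ 0.04 -0.31 -1.24] q [-0.75  0.18  0.68  1.86 -0.12  1.14 -1.19] z [ 0.001  0.    -1.   ]
(0.52, 0.025, 0.124) [ 0.5  0.9 24.1]
```

View pics/f.png

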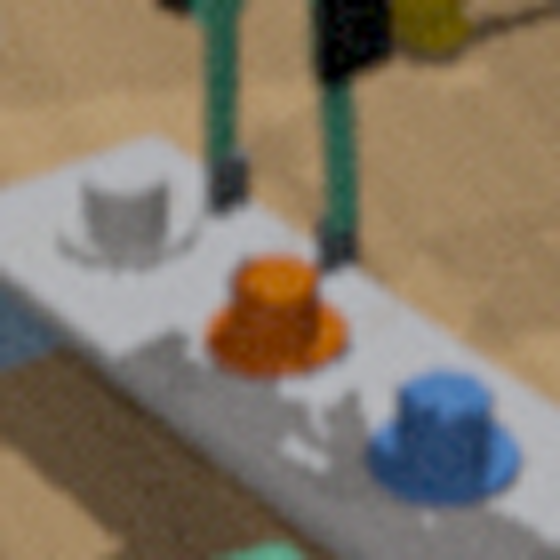

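Tip ends at (229,201) and (242,208). Their midpoint lowers onto the button top (235,210) within about 1 mm. Descending, then squeezing.

Emit:
apply_moves(
  moves=[
    [0.5,0.5,6,0,0.425],
    [0.5,0.5,12,0,0.425],
    [0.5,0.5,18,0,0.425],
    [0.5,0.5,23,0,0.425],
    [0.5,0.5,23,0,0.425],
    [0.5,0.5,23,0,0.425],
  ],
)

```text
clock: 10.32
position: [0.5201, 0.0252, 0.1246]
eef_rot: [0.834, -0.552, 0.0, -0.0]
force: [-0.6, 0.5, -1.1]
gripper_width: 0.0499
```

Emit:
apply_moves(
  moves=[
    [0,0,0,0,0.45],
    [0,0,0,0,0.47],
    [0,0,0,0,0.49],
    [0,0,0,0,0.52],
    [0,0,0,0,0.6],
    [0,0,0,0,0.7],
    [0,0,0,0,1],
    [0,0,0,0,1],
    [0,0,0,0,1],
    [0,0,0,0,1],
  ],
  squeeze=9,
)

```text
clock: 11.58
position: [0.52, 0.0252, 0.1245]
eef_rot: [0.834, -0.552, -0.0, -0.0]
force: [-0.8, 0.1, -0.5]
gripper_width: 0.0437
```

Opening is 43.7 mm, which matches a 26 mm tip gap, so the tongs are on the button. Squeezing a bit more and lifting slowly.

Emit:
apply_moves(
  moves=[
    [0,0,0,0,1],
    [0,0,0,0,1],
    [0,0,-3,0,1],
    [0,0,-9,0,1],
    [0,0,-17,0,1],
    [0,0,-26,0,1],
    [0,0,-36,0,1],
    [0,0,-47,0,1],
    [0,0,-58,0,1],
    [0,0,-68,0,1],
    [0,0,-76,0,1],
    [0,0,-80,0,1],
    [0,0,-80,0,1],
    [0,0,-80,0,1],
  ],
  squeeze=13,
)

```text
clock: 13.32
position: [0.5198, 0.0252, 0.2042]
eef_rot: [0.834, -0.552, -0.0, 0.0]
force: [0.3, 0.1, -1.4]
gripper_width: 0.0435
```

Run:
```python
from h import *
rel([(.4655,.3245,.204)])
S=cams.read_camera('side');cv2.imwrite('pics/g.png',cv2.resize(S[130:260,170:300],None,fx=4,fy=4))
```

```text
t 13.325 pos [0.5198 0.0252 0.2042] xang -66.98 w 0.043518854348082205 F [ 0.31  0.07 -1.45] q [-0.77  0.12  0.69  1.79 -0.08  1.26 -1.23] z [-0.001 -0.    -1.   ]
(0.4655, 0.3245, 0.204) [-2.967e+02 -6.710e+01  2.000e-01]
```

View pics/g.png

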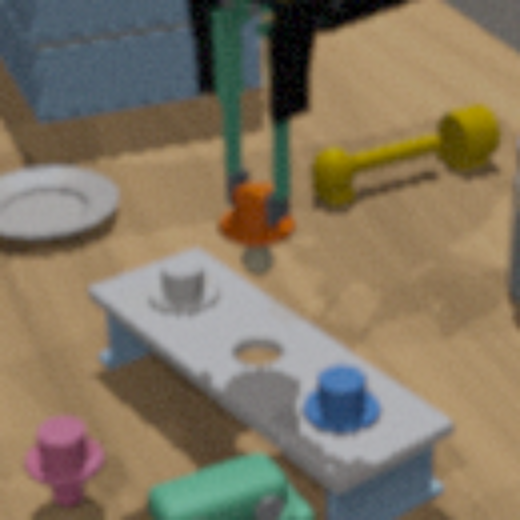

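Dummy held upright in the tongs, clear of the rack, with white and blue in place. A quick check of the navy/blue basket corner before crossing.

Run:
```python
from h import *
print(plane('side',180,159.5,0),plane('side',233,149,0))
for z in(0,.15,.25): print(z,plane('top',72,148,z)[:2],plane('top',62,222,z)[:2])
for q in((163,95),(180,106),(233,93)): print([ (z,plane('side',*q,z)[:2].round(3)) for z in(.15,.2,.25)])
```

```text
[0.50356907 0.49869506 0.        ] [0.69998661 0.513105   0.        ]
0 [0.69866811 0.49156826] [0.50830458 0.50152669]
0.15 [0.65454039 0.43408835] [0.48808464 0.4427961 ]
0.25 [0.62512192 0.39576841] [0.47460468 0.40364238]
[(0.15, array([0.519, 0.786])), (0.2, array([0.485, 0.588])), (0.25, array([0.452, 0.39 ]))]
[(0.15, array([0.544, 0.61 ])), (0.2, array([0.507, 0.437])), (0.25, array([0.47 , 0.264]))]
[(0.15, array([0.776, 0.704])), (0.2, array([0.706, 0.518])), (0.25, array([0.637, 0.331]))]
```

Emit:
apply_moves(
  moves=[
    [-4,-1,0,0,1],
    [-12,-3,0,0,1],
    [-25,-6,0,0,1],
    [-42,-9,0,0,1],
    [-62,-14,0,0,1],
    [-84,-19,0,0,1],
    [-106,-24,0,0,1],
    [-128,-29,0,0,1],
    [-150,-34,0,0,1],
    [-172,-39,0,0,1],
    [-194,-44,0,0,1],
    [-216,-49,0,0,1],
    [-238,-54,0,0,1],
    [-258,-58,0,0,1],
    [-274,-62,0,0,1],
    [-286,-65,0,0,1],
    [-294,-66,0,0,1],
    [-297,-67,0,0,1],
    [-297,-67,0,0,1],
    [-297,-67,0,0,1],
  ],
)

```text
clock: 15.88
position: [0.4657, 0.3241, 0.2046]
eef_rot: [0.834, -0.552, 0.0, -0.0]
force: [-0.6, -0.3, -0.3]
gripper_width: 0.0438
```

Run:
```python
from h import *
rel([(.4655,.3245,.200)])
S=cams.read_camera('side');T=cams.read_camera('top')
cv2.imwrite('pics/i.png',np.hstack([cv2.resize(S[100:230,130:260],None,fx=3,fy=3),cv2.resize(T[170:300,90:220],None,fx=3,fy=3)]))
for z in(.125,.13): print(proj('side',(.4655,.3245,z)))
```

```text
t 15.875 pos [0.4657 0.3241 0.2046] xang -67.02 w 0.0438190001494405 F [-0.64 -0.28 -0.27] q [-1.09  0.22  0.47  1.67 -0.1   1.28 -1.77] z [ 0.  0. -1.]
(0.4655, 0.3245, 0.2) [-0.4  0.1  4.6]
[177.15820905 144.53508565]
[176.98971153 142.85702542]
```

View pics/i.png

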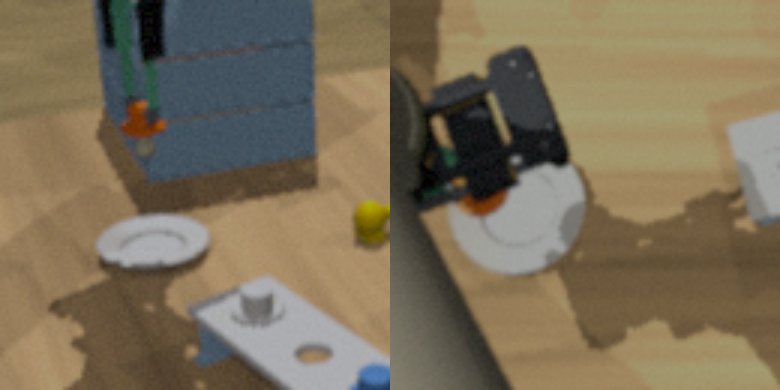

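The shield is at side pixel (178,142), where (177,143) is predicted for 0.13 m above the dish centre, and it hangs upright. Settling, then handing in.

Emit:
apply_moves(
  moves=[
    [0,0,5,0,1],
    [0,0,5,0,1],
    [0,0,5,0,1],
    [0,0,5,0,1],
    [0,0,5,0,1],
    [0,0,5,0,1],
    [0,0,5,0,1],
    [0,0,5,0,1],
  ],
)

```text
clock: 16.98
position: [0.4655, 0.3247, 0.1996]
eef_rot: [0.834, -0.552, -0.0, -0.0]
force: [-0.3, 0.4, -1.8]
gripper_width: 0.0439
```

Run:
```python
from h import *
rel([]);print(np.abs(manip.get_state()['qvel']).max());print(manip.finish_job())
```

```text
t 16.975 pos [0.4655 0.3247 0.1996] xang -66.98 w 0.04389039904492682 F [-0.29  0.36 -1.79] q [-1.09  0.23  0.47  1.67 -0.11  1.27 -1.77] z [ 0.  0. -1.]
0.0020923086278195717
the job is handed in; nothing more can be done
None
```

I lifted the small mint tongs out of the caddy, closed them on the orange dummy's button and lifted it out of the middle hole. I handed the job in at about 17 s with the dummy held still over the dish; the robot reports no verdict.

- **Position:** the tool was within about 1 mm of the measured dish centre. In the last picture the dummy's shield was within about 1 px of where it should appear, upright and about 0.13 m up. I then lowered it 5 mm, to about 0.125 m, without taking another picture.
- **Grip:** the finger opening was 43.9 mm, which matches the 26 mm button between the tips. The arm was essentially still.
- **Other objects:** the picture after the lift showed the white and blue dummies in place. I did not measure them or the objects at the back again at the end.
- **Disagreements:** the orange button top measured 75.5 mm high against 72 mm from the text. My first two-view fix on the large basket was about 31 mm off, so I measured its corners again before moving past it.

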